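Refit the quarter-turn battery cover of a library tag reader

TASK

The battery cover of the tag reader on the library's issue desk is off. Pick it up, set its lugs into the slots of the collar on the reader, press it down against the spring and turn it clockwise about a quarter turn until it clicks up into its locked notches, then let go. Feel your way and do not force it (touch down slowly, stop turning as soon as it meets its stop: never more than 60 N in all on the collar), and leave everything else on the desk where it is.

Things in the scene. Friction and masses are not known exactly. Their poses are not given: they have to be found in the camera images.
- cover_grip (a point): Loose battery cover, a black plastic quarter-turn cap standing on its nose, 60 mm tall, 75-145 g. Grip its wing: 44 mm long along the cover's x, 12 mm thick along y, 32 mm tall. This point: on the axis, 50 mm above the cover's bottom, 10 mm below the wing's top, 22 mm above the top of a flange 54 mm wide and 5 mm thick. z up. A half turn about z changes nothing.
- cover_lugs (a point): On the cover's axis, 8 mm above its bottom (42 mm below cover_grip): level of the undersides of two opposite lugs along the cover's x, 50 mm over their ends, 9 mm wide, 5 mm thick, square-edged (they can bind on a slot edge unless turned to mid-slot). Below them a round nose 34 mm wide, 8 mm tall, lower edge bevelled; above them a 34 mm neck 10 mm tall up to the flange.
- unit: Grey reader base unit, a fixed box 150 x 160 x 60 mm (x, y, z), origin under its centre. In its top is the round battery well with a fixed aluminium collar (rim 76 mm wide, 1 mm above its lip). The collar was fitted turned by an unknown angle, up to 0.4 rad either way from the unit's axes.
- well (a point): Centre of the well's mouth, level with the top of the collar's lip, 66 mm above the desk; axes those of the unit. Bore 37 mm wide through a lip 8 mm thick, with two opposite slots 12 mm wide along the unit's x give or take 0.4 rad (not in this pose: look, or feel). A lug on the lip stops with cover_grip 42 mm above this point; at a slot it goes on down.
- well_spring (a point): On the well's axis 12 mm below the lip's top: here a spring plunger meets the cover's nose (cover_grip 38 mm above well) and then pushes back 0.8 N per mm. Pressed so that cover_grip is under 29 mm above well (about 7 N), the lugs are below the lip and the cover can turn, only clockwise from above; at 27 mm the flange meets the lip.
- well_lock (a point): On the well's axis 5 mm below the lip's top: height of the lugs' tops when locked. The turn ends at a solid stop about 84 deg clockwise from mid-slot; from 76 to 84 deg the lugs are under notches 12 mm wide, 3 mm high, and when eased off the spring lifts them in: locked, cover_grip is 32 mm above well.
- cell: Bystander: upright dry cell, 33 mm diameter, 60 mm tall; origin under its centre.
- stamp: Bystander: wooden rubber stamp standing upright, 40 mm across, 64 mm tall; origin under its centre.
- book: Bystander: one green book lying flat, 130 x 190 x 26 mm (x, y, z); origin under its centre.
- book_pair: Bystander: two books lying one on the other, 140 x 210 x 52 mm; origin under its centre.
- label_roll: Bystander: roll of paper labels lying flat, 60 mm diameter, 28 mm tall; origin under its centre.
- stapler: Bystander: black desk stapler, 130 x 34 x 36 mm, long way along its x; origin under its centre.
- glue: Bystander: white glue bottle, 34 mm diameter, 100 mm tall; origin under its centre.
There are look-alikes about, which are no part of the job. Leave any purple or yellow look-alike of the part that bears cover_grip alone.

How it is judged:
By the outcome, as a careful person would: the job done as asked, in the order asked, and still so for the second after the job is handed in, with the robot touching nothing.
It also fails if it takes over 69 s, if anything falls off the work surface, if the arm or the gripper's body presses on something with over 40 N, if the wrist force passes 120 N, or if a joint passes its speed limit or range.

ROBOT

A 6-joint arm with a two-finger parallel gripper is mounted at the origin on the work surface. World frame = base frame: x ahead of the robot, y to its left, z up, the work surface at z = 0. Lengths are in m, angles in degrees, forces in N, time in s.
With the tool pointing down it reaches from about 0.3 to 0.75 m from the base axis. Payload 8.5 kg.
Tool frame: the origin (TCP) lies at the very end of the fingers, on their centre line; the grasp point (between the pads) lies 19 mm behind it; z points along the fingers, y is the line along which they close (so a half turn about z gives the same grasp; the last joint's range is limited). The gripper opens to 85 mm and grips with 20 to 120 N. Pads are 22 mm wide; open, the fingers measure 114 mm over their backs; the gripper's body (76 mm by 85 mm) begins 54 mm behind the grasp point. The pads swing forward as they close: fully open they stand 13 mm farther back than shut.
Start: joints at [-12.336, 21.807, 74.336, -0, 83.858, -12.336], TCP at [0.55, 0, 0.231] pointing down, gripper open.
Joint ranges: [-178.18, 178.18], [-50.72, 133.34], [12.68, 142.11], [-81.47, 261.47], [9.98, 163.14], [-165.26, 165.26]. Speed limits (degrees/s): [136.94, 136.94, 180, 180, 180, 180].

INTERFACE

Orientations are given as a 3x3 rotation matrix whose columns are the frame's x, y, z axes.
In Python, from rig import env, optics, spotter gives the robot as it stands.
- The arm moves only by the shell command python3 -m crank 'ROWS' [FORCE]. ROWS is JSON, one flat list of numbers, 5 for each row, row after row: the finger opening in cm, from 0 to 8.54, then the shift along the tool's x, y, z in cm, then the turn about the tool's z in rad. A call has exactly 8 rows; each row shifts and turns the commanded pose from where the row before left it, along the tool's axes as they then stand; what a row does not reach is not made up. A row lasts 1/12 s, in which the tool goes at most 41.7 mm and 7.16 degrees, less where a joint would pass 70% of its speed; a pose out of reach is approached as far as the arm can. A call is refused whole if a number of a shift passes 4.17 or a number of a turn 0.125, either way. A call with a gripper value outside its range is refused whole. The fingers move at their own pace and stop on an object; FORCE is the grip in N (left out, the last holds). Time passes only in rows, so rows that do not move let the fingers close, or fill a call up. It gives the time, the measured TCP pose, the force, the opening and the grip force at its end, in the units of the state.
- env.observe(): the state, without advancing time (a new reading comes with each control period).
- optics.get_image(name): name is "scene" or "side" or "wrist"; returns a dict with "color" (384x512x3 uint8, red, green, blue), "intrinsics" (3x3 intrinsics, pixels), "pose" (4x4, takes a point from camera to world coordinates). Camera axes: x right, y up, looking along -z (the intrinsics and any distortion apply to the point x, -y, -z); pixel columns grow to the right and rows downward; lengths in m; the calibration is good to about 2 mm. A picture is of the moment at which its call begins. There is no depth.
- env.close_job(): hands the job in; it is judged then, once.
Trained networks look in a picture, given as the dict that the camera call returned (one of the last four; its "shot" number tells which), for a name from the list of things; names that differ only in an ending like _2 or _b are one class to them, and where a whole thing is asked for, a point or a joint stands for the part that bears it (a point fixed in the world has none). Each returns a list of dicts, best first, with "score" (0 to 1); they miss things now and then, are a little off and sometimes report something else, mostly with a low value. They report only what shows in the picture. A call takes as long as a camera call. They do not tell look-alikes from the thing itself.
- spotter.look_for(picture, query): "at" ([column, row] as shares, 0 to 1, of the picture: columns of its width, rows of its height, amid what is visible of it).
The state is a dict: "time_s": time; "q": joint angles; "qvel": joint speeds; "joint_efforts": joint torques, N m; "position": TCP position; "tool_rot": TCP orientation; "ft_force": force on the tool from outside, world axes, zero at the start; "wrist_torque": the same for the moment, N m; "grip_width": finger opening in m; "gripper_force": force on a finger pad.
Only numpy, scipy, OpenCV 4.12 (cv2) and the standard library are available. Lean on these libraries where they do the work, as an engineer would, in place of code of your own. Each camera call takes 0.05 s, during which the arm holds its last target. There are 200 camera calls.

## Working session

There is one attempt and no reset: what is moved stays moved. The work goes in short steps, Python scripts to look and compute and a shell command to move; the robot and the scene stay as the last step left them, time stands still between calls to the robot, and variables do not carry over. Pictures are saved under pics/ and viewed, at most 10 in all, crops included, and the job is handed in when it is done.

```bash
mkdir -p pics; cat > h.py <<'E'
import numpy as np, cv2
from rig import env, optics, spotter
def shot(name,fn=None):
    d=optics.get_image(name)
    if fn: cv2.imwrite('pics/'+fn,cv2.cvtColor(d['color'],cv2.COLOR_RGB2BGR))
    return d
def ray(d,u,v):
    K=np.array(d['intrinsics']);T=np.array(d['pose'])
    p=np.linalg.solve(K,[u,v,1.]);r=T[:3,:3]@np.array([p[0],-p[1],-p[2]])
    return T[:3,3],r/np.linalg.norm(r)
def onz(d,u,v,z):
    o,r=ray(d,u,v);return o+r*(z-o[2])/r[2]
def proj(d,P):
    K=np.array(d['intrinsics']);T=np.array(d['pose'])
    c=T[:3,:3].T@(np.array(P)-T[:3,3]);p=K@np.array([c[0],-c[1],-c[2]]);return p[:2]/p[2]
E
python3 - <<'E'
from h import *
print(optics.get_image('scene').keys())
ims=[]
for n in ['scene','side','wrist']:
    d=shot(n,n+'1.png'); print(n,np.array(d['pose']).round(3).tolist(),np.array(d['intrinsics']).round(1).tolist(),[k for k in d])
    for q in ['cover_grip','well','unit']:
        print(q,[(round(x['score'],2),(np.array(x['at'])*[512,384]).round(1).tolist()) for x in spotter.look_for(d,q)])
print(env.observe())
E
ls
```

```text
dict_keys(['color', 'intrinsics', 'pose', 'shot'])
scene [[-0.602, -0.572, 0.557, 1.171], [0.798, -0.447, 0.403, 0.474], [0.018, 0.688, 0.726, 0.9], [0.0, 0.0, 0.0, 1.0]] [[373.7, 0.0, 252.8], [0.0, 373.7, 188.9], [0.0, 0.0, 1.0]] ['color', 'intrinsics', 'pose', 'shot']
cover_grip [(0.63, [179.9, 138.8]), (0.62, [223.1, 165.6]), (0.52, [201.9, 147.1]), (0.5, [167.3, 152.2])]
well [(0.55, [257.3, 221.5]), (0.21, [201.9, 151.2])]
unit [(0.68, [256.9, 221.0])]
side [[0.693, 0.346, -0.633, -0.054], [-0.721, 0.336, -0.606, -0.549], [0.003, 0.876, 0.482, 0.553], [0.0, 0.0, 0.0, 1.0]] [[393.1, 0.0, 256.2], [0.0, 393.1, 192.5], [0.0, 0.0, 1.0]] ['color', 'intrinsics', 'pose', 'shot']
cover_grip [(0.96, [301.6, 265.3]), (0.91, [389.4, 319.8]), (0.77, [336.9, 293.0]), (0.66, [397.7, 292.0])]
well [(0.66, [254.5, 208.1])]
unit [(0.71, [257.9, 205.5])]
wrist [[1.0, 0.0, 0.001, 0.549], [-0.0, 0.962, 0.272, 0.069], [-0.0, -0.272, 0.962, 0.374], [0.0, 0.0, 0.0, 1.0]] [[271.4, 0.0, 257.9], [0.0, 271.4, 191.1], [0.0, 0.0, 1.0]] ['color', 'intrinsics', 'pose', 'shot']
cover_grip [(0.84, [207.9, 285.8]
[... 193 characters left out ...]
25e+01]), 'qvel': array([-0.05813096, -0.02644483,  0.03422929,  0.01463427, -0.02560349,
        0.07995396]), 'joint_efforts': array([-1.10766730e-03, -4.48206246e+01, -2.31426698e+01, -1.96155088e-04,
        5.15042902e-04, -7.74133866e-06]), 'position': array([5.49964180e-01, 1.58660599e-05, 2.31310457e-01]), 'tool_rot': array([[ 2.25411371e-05,  9.99999996e-01, -8.34211682e-05],
       [ 9.99999999e-01, -2.25369927e-05,  4.96802676e-05],
       [ 4.96783873e-05, -8.34222879e-05, -9.99999995e-01]]), 'ft_force': array([ 0.07927824,  0.59227981, -0.12658455]), 'wrist_torque': array([-0.03535722,  0.01139979, -0.01159503]), 'gripper_force': 0.0, 'grip_width': 0.08547878867819353}
h.py
pics
```

```bash
python3 - <<'E'
import cv2
a=cv2.imread('pics/scene1.png');b=cv2.imread('pics/side1.png')
cv2.imwrite('pics/ab.png',cv2.resize(cv2.vconcat([a[60:310],b[120:384]]),None,fx=1.12,fy=1.12))
E
```

```text
(no output)
```

View pics/ab.png

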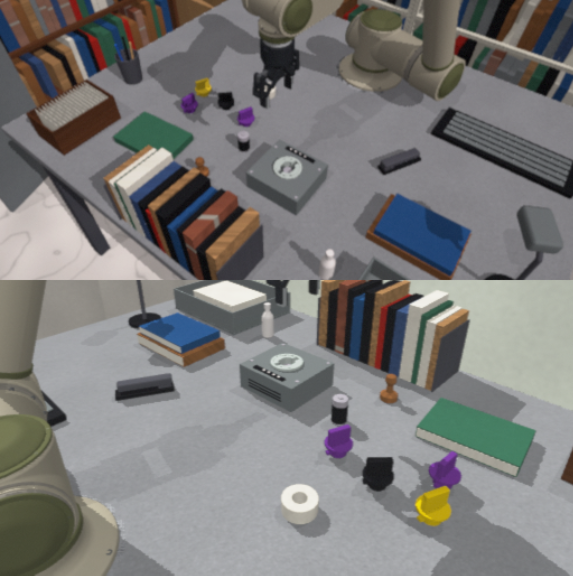

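View pics/wrist1.png

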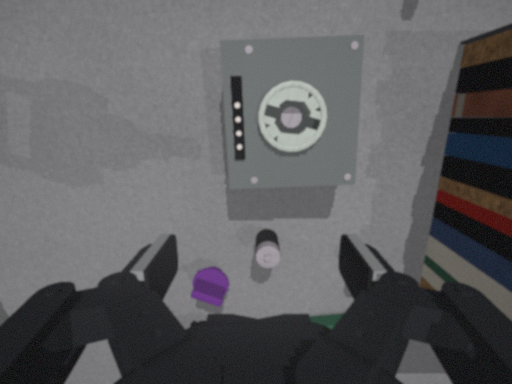

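The views show four caps: side view purple (302,265), purple (397,292), yellow (389,320) and black (337,293). In the scene view black is at (202,147). I choose the black one. The collar slots show in the wrist view around (291,118), tilted.

```bash
cat >> h.py <<'E'
def tri(*dv):
    A=np.zeros((3,3));b=np.zeros(3)
    for d,u,v in dv:
        o,r=ray(d,u,v);M=np.eye(3)-np.outer(r,r);A+=M;b+=M@o
    return np.linalg.solve(A,b)
E
python3 - <<'E'
from h import *
s=shot('scene');e=shot('side');w=shot('wrist')
print('cap',tri((s,201.9,147.1),(e,336.9,293.0)))
print('well',tri((s,257.3,221.5),(e,254.5,208.1),(w,291.7,118)), onz(w,291.7,118,.066))
for n in ['purp1','y','p2','cell','stamp','book','label_roll']:
    pass
for q,z in [('cover_grip',.04),('cell',.03),('stamp',.03),('label_roll',.014),('book',.013),('glue',.05)]:
    print(q,[(round(x['score'],2),onz(e,*(np.array(x['at'])*[512,384]),z).round(3).tolist()) for x in spotter.look_for(e,q)])
I=cv2.cvtColor(e['color'],cv2.COLOR_RGB2BGR)[255:345,280:430]
J=cv2.cvtColor(s['color'],cv2.COLOR_RGB2BGR)[115:190,150:275]
cv2.imwrite('pics/crop.png',cv2.vconcat([cv2.resize(I,(500,300),interpolation=cv2.INTER_CUBIC),cv2.resize(J,(500,300),interpolation=cv2.INTER_CUBIC)]))
E
```

```text
cap [ 0.45246989 -0.27483412  0.03260092]
well [0.58991852 0.06963404 0.01322944] [0.58585354 0.0649568  0.066     ]
cover_grip [(0.98, [0.468, -0.186, 0.04]), (0.68, [0.449, -0.381, 0.04]), (0.63, [0.449, -0.282, 0.04])]
cell [(0.69, [0.558, -0.118, 0.03])]
stamp []
label_roll [(0.68, [0.323, -0.215, 0.014])]
book [(0.67, [0.689, -0.349, 0.013])]
glue [(0.49, [0.733, 0.278, 0.05])]
```

View pics/crop.png

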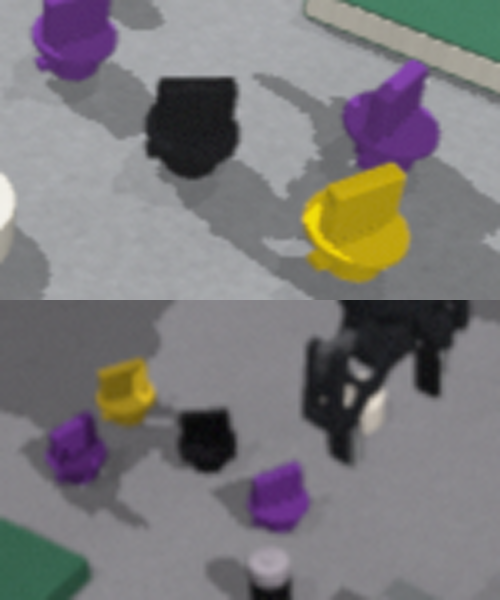

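The crop confirms the black cap, between two purple ones and a yellow one, with its wing roughly square to the side view. I'll go above it.

```bash
python3 -m crank '[8.5,-3.46,-1.22,0,0, 8.5,-3.46,-1.22,0,0, 8.5,-3.46,-1.22,0,0, 8.5,-3.46,-1.22,0,0, 8.5,-3.46,-1.22,0,0, 8.5,-3.46,-1.22,0,0, 8.5,-3.46,-1.22,0,0, 8.5,-3.46,-1.22,0,0]' 40
python3 -m crank '[8.5,0,0,0,-0.1, 8.5,0,0,0,-0.1, 8.5,0,0,0,-0.1, 8.5,0,0,0,-0.1, 8.5,0,0,0,-0.1, 8.5,0,0,0,-0.1, 8.5,0,0,0,-0.1, 8.5,0,0,0,-0.1]'
python3 - <<'E'
from h import *
w=shot('wrist','w2.png');o=env.observe()
print(o['position'],o['tool_rot'].round(3).tolist(),o['q'].round(1),o['ft_force'])
for q in ['cover_grip']: print([(round(x['score'],2),onz(w,*(np.array(x['at'])*[512,384]),.04).round(3).tolist()) for x in spotter.look_for(w,q)])
print(proj(w,[.4525,-.275,.05]))
cv2.imwrite('pics/w2b.png',cv2.resize(cv2.cvtColor(w['color'],cv2.COLOR_RGB2BGR),None,fx=1.55,fy=1.55))
E
```

```text
time_s: 1.77
position: [0.4515, -0.2784, 0.2315]
tool_rot: [[0.0, 1.0, 0.0], [1.0, -0.0, -0.0], [-0.0, 0.0, -1.0]]
ft_force: [1.0, -0.4, -1.1]
grip_width: 0.0849
gripper_force: 0.0
time_s: 2.43
position: [0.4524, -0.2768, 0.2313]
tool_rot: [[-0.721, 0.693, -0.0], [0.693, 0.721, 0.0], [0.0, -0.0, -1.0]]
ft_force: [0.5, 0.1, 0.4]
grip_width: 0.0848
gripper_force: 0.0
[ 0.45237033 -0.27680328  0.23133056] [[-0.725, 0.689, -0.0], [0.689, 0.725, 0.0], [0.0, -0.0, -1.0]] [-44.3  19.8  77.4  -0.   82.7 -90.7] [ 0.19621746 -0.23660128 -0.34686928]
[(0.96, [0.473, -0.177, 0.04]), (0.94, [0.541, -0.347, 0.04]), (0.83, [0.456, -0.271, 0.04]), (0.57, [0.453, -0.37, 0.04])]
[259.81614865 172.87418117]
```

View pics/w2b.png

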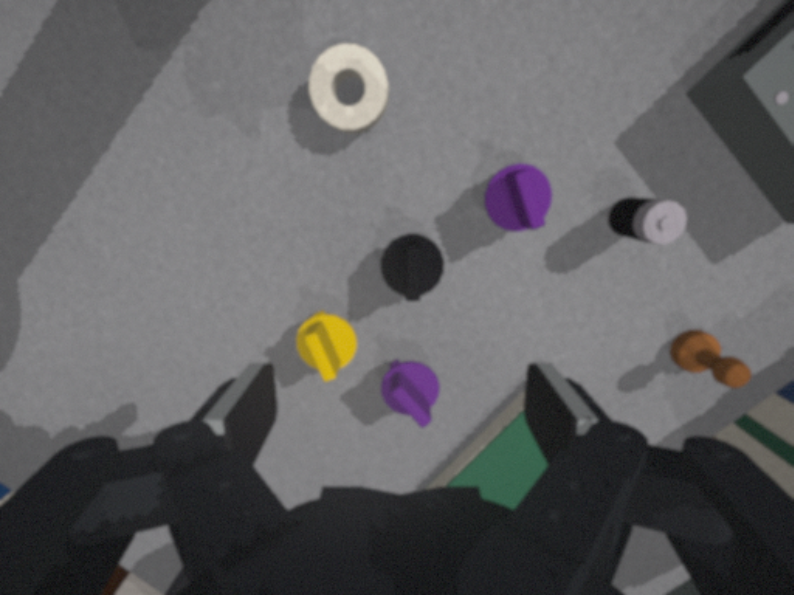

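```bash
python3 - <<'E'
from h import *
w=shot('wrist')
I=w['color'][140:205,235:300].astype(float)
J=np.clip((I-10)*5,0,255).astype(np.uint8)
cv2.imwrite('pics/cap.png',cv2.cvtColor(cv2.resize(J,(520,520),interpolation=cv2.INTER_CUBIC),cv2.COLOR_RGB2BGR))
g=I.mean(2); m=(g<70).astype(np.uint8)
n,l,st,c=cv2.connectedComponentsWithStats(m); print(st,c)
for p in (.4525,-.275,.028),(.4525,-.275,.06): print(proj(w,p))
E
```

```text
[[   0    0   65   65 2961]
 [  11   11   40   43 1264]] [[32.75515029 32.37183384]
 [30.23101266 31.1289557 ]]
[259.7043772  169.35173245]
[259.8596022  174.62153391]
```

View pics/cap.png

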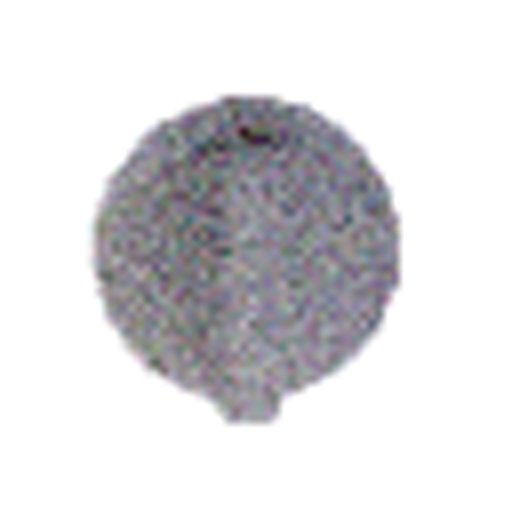

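The crop shows the cap's flange circle centred near (265.5,170.3), with the wing end sticking out at the bottom at (265.7,192), so the wing is nearly vertical in the picture.

```bash
python3 - <<'E'
from h import *
w=shot('wrist');o=env.observe()
c=onz(w,265.5,170.3,.028);e=onz(w,265.7,192.0,.06)
R=o['tool_rot'];p=o['position']
print(c,e,np.linalg.norm((e-c)[:2]))
v=R.T@(e-c); print('wing in tool',v, np.degrees(np.arctan2(v[1],v[0])))
print('shift cm',100*(R.T@(np.array([*c[:2],.031])-p)))
s=shot('scene');d=shot('side')
# check in other views
for k,n in((s,'scene'),(d,'side')):
    print(n,proj(k,[*c[:2],.05]),proj(k,[*c[:2],.028]))
    g=k['color'].astype(int).max(2)
    u,vv=proj(k,[*c[:2],.035]).astype(int)
    m=(g[vv-25:vv+25,u-25:u+25]<45).astype(np.uint8)
    nn,l,st,cc=cv2.connectedComponentsWithStats(m); i=1+st[1:,4].argmax(); print(st[i]+[u-25,vv-25,0,0,0],cc[i]+[u-25,vv-25])
E
```

```text
[ 0.45864822 -0.27050099  0.028     ] [ 0.47270847 -0.28486405  0.06      ] 0.020099450097596727
wing in tool [-0.02009736 -0.00044385 -0.03199823] -178.73483809259886
shift cm [-5.40498873e-03  8.88748936e-01  2.00355863e+01]
scene [201.27424628 144.69246395] [201.77989927 149.47431297]
[195 143  14  15 160] [201.21875 149.6125 ]
side [337.83637632 283.17483333] [336.64388517 292.04548903]
[325 279  26  29 597] [337.4120603  292.47738693]
```

```bash
python3 -m crank '[6,0,0.89,0,-0.0, 6,0,0,3.5,0.02, 6,0,0,4,0, 6,0,0,4,0, 6,0,0,4,0, 6,0,0,2.5,0, 6,0,0,1.2,0, 6,0,0,0.5,0]'
python3 -m crank '[6,0,0,0,0, 1,0,0,0,0, 0.5,0,0,0,0, 0.5,0,0,0,0, 0.5,0,0,0,0, 0.5,0,0,0,0, 0.5,0,0,0,0, 0.5,0,0,0,0]' 40
```

```text
time_s: 3.4
position: [0.4582, -0.2694, 0.0321]
tool_rot: [[-0.703, 0.712, -0.003], [0.712, 0.703, 0.003], [0.004, -0.0, -1.0]]
ft_force: [-0.3, 0.2, -0.2]
grip_width: 0.06
gripper_force: 0.0
time_s: 4.07
position: [0.4589, -0.2707, 0.0352]
tool_rot: [[-0.703, 0.711, 0.001], [0.711, 0.703, -0.001], [-0.002, 0.0, -1.0]]
ft_force: [-0.0, 1.4, 7.5]
grip_width: 0.011
gripper_force: 44.7
```

```bash
python3 -m crank '[0.5,0,0,-0.5,0, 0.5,0,0,-1.5,0, 0.5,0,0,-3,0, 0.5,0,0,-4,0, 0.5,0,0,-4,0, 0.5,0,0,-4,0, 0.5,0,0,-1.5,0, 0.5,0,0,0,0]' 60
python3 - <<'E'
from h import *
w=shot('wrist');o=env.observe();print(o['position'],o['ft_force'],o['wrist_torque'],o['grip_width'],o['q'].round(1))
I=np.clip(w['color'][150:384,130:390].astype(float)*2.5,0,255).astype(np.uint8)
cv2.imwrite('pics/held.png',cv2.cvtColor(cv2.resize(I,None,fx=2.4,fy=2.4,interpolation=cv2.INTER_CUBIC),cv2.COLOR_RGB2BGR))
E
```

```text
time_s: 4.73
position: [0.4595, -0.2712, 0.2236]
tool_rot: [[-0.703, 0.711, 0.006], [0.711, 0.703, -0.005], [-0.008, 0.0, -1.0]]
ft_force: [0.9, 0.8, -1.1]
grip_width: 0.0108
gripper_force: 59.5
[ 0.4587445  -0.27055303  0.2207032 ] [ 0.26092945  1.55794166 -1.99375   ] [ 0.03456309  0.0017545  -0.04134105] 0.011117692525269993 [-43.3  20.4  78.3   0.   81.1 -88. ]
```

View pics/held.png

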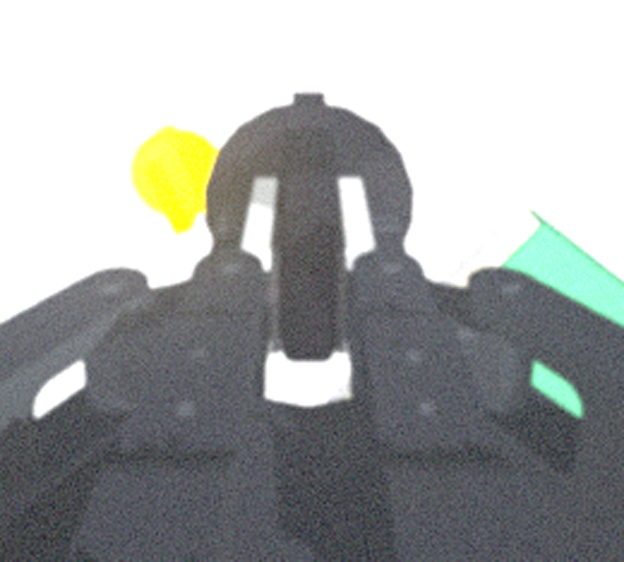

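The cap is held squarely: wing vertical, flange circle around (309,200) and a lug on the centre line at (309,97). Next I measure the collar from all three views, using the first wrist shot.

```bash
python3 - <<'E'
from h import *
w=dict(color=cv2.cvtColor(cv2.imread('pics/wrist1.png'),cv2.COLOR_BGR2RGB),intrinsics=[[271.4,0,257.9],[0,271.4,191.1],[0,0,1]],pose=[[1,0,.001,.549],[0,.962,.272,.069],[-.0,-.272,.962,.374],[0,0,0,1]])
# exact pose rebuilt from camera-to-tool offset now
n=shot('wrist');o=env.observe()
T=np.eye(4);T[:3,:3]=o['tool_rot'];T[:3,3]=o['position'];C=np.linalg.inv(T)@np.array(n['pose'])
T0=np.eye(4);T0[:3,:3]=[[0,1,0],[1,0,0],[0,0,-1]];T0[:3,3]=[.54996,0,.23131];w['pose']=T0@C;print(w['pose'].round(4).tolist())
s=shot('scene');d=shot('side')
tops=[]
for k,nm in((w,'w'),(s,'s'),(d,'d')):
    N=480;xs=np.linspace(.586-.06,.586+.06,N);ys=np.linspace(.065+.06,.065-.06,N)
    P=np.array([[.526,.125,.066],[.646,.125,.066],[.646,.005,.066],[.526,.005,.066]])
    q=np.float32([proj(k,p) for p in P]);H=cv2.getPerspectiveTransform(np.float32([[0,0],[N,0],[N,N],[0,N]]),q)
    t=cv2.warpPerspective(k['color'],H,(N,N),flags=cv2.INTER_CUBIC|cv2.WARP_INVERSE_MAP)
    g=cv2.GaussianBlur(t,(0,0),3).mean(2)
    m=(g>np.percentile(g,50)+ (g.max()-np.percentile(g,50))*.5).astype(np.uint8)
    nn,l,st,cc=cv2.connectedComponentsWithStats(m); i=1+st[1:,4].argmax()
    pts=cv2.findContours((l==i).astype(np.uint8),cv2.RETR_EXTERNAL,cv2.CHAIN_APPROX_NONE)[0][0]
    e=cv2.fitEllipse(cv2.convexHull(pts)); 
    print(nm,'centre',.526+e[0][0]*.12/N,.125-e[0][1]*.12/N,'diam mm',np.array(e[1])*120/N)
    cv2.circle(t,(int(e[0][0]),int(e[0][1])),2,(255,0,0),-1)
    tops.append(cv2.cvtColor(t,cv2.COLOR_RGB2BGR))
cv2.imwrite('pics/tops.png',cv2.resize(cv2.hconcat(tops[:2]),(800,400)));cv2.imwrite('pics/topw.png',tops[0])
E
```

```text
[[1.0, 0.0002, 0.0005, 0.5493], [-0.0003, 0.9614, 0.2751, 0.0693], [-0.0005, -0.2751, 0.9614, 0.3752], [0.0, 0.0, 0.0, 1.0]]
w centre 0.5868892288208009 0.06604153442382812 diam mm [73.31038666 73.46170807]
s centre 0.5876813697814942 0.06759351348876953 diam mm [73.63854218 76.84151459]
d centre 0.5856575012207031 0.0653927116394043 diam mm [74.43922424 75.63654327]
```

View pics/tops.png

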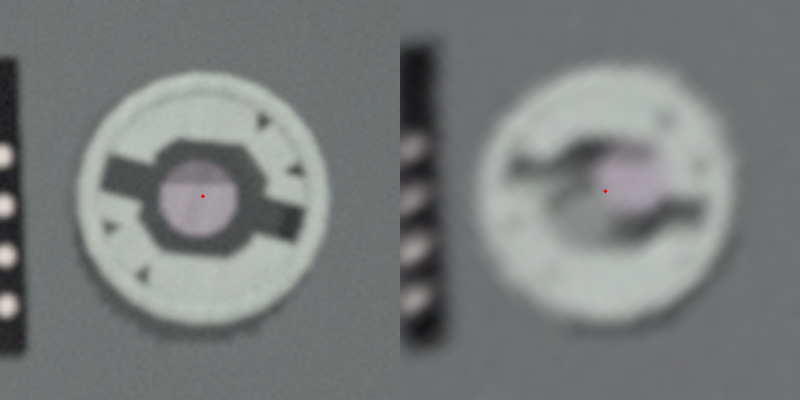

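The rectified views show the collar with slots at left (104,173) and right (300,225), about 15° clockwise of x. I'll fit it numerically.

```bash
python3 - <<'E'
from h import *
t=cv2.imread('pics/topw.png').mean(2);N=480
cx,cy=(.58689-.526)*N/.12,(.125-.06604)*N/.12
a=np.radians(np.arange(0,360,.5))
for r in (.0205,.022,.0235):
    u=cx+np.cos(a)*r*N/.12;v=cy-np.sin(a)*r*N/.12
    g=cv2.remap(t.astype(np.float32),u.astype(np.float32)[None],v.astype(np.float32)[None],1)[0]
    wt=np.clip(150-g,0,60)
    for c in(-15,165):
        dd=np.degrees(np.angle(np.exp(1j*(a-np.radians(c)))));k=abs(dd)<30
        print(r,c,round(c+(dd*wt)[k].sum()/wt[k].sum(),2),'width',wt[k].sum()/wt[k].max()*.5)
# held cap: offset along tool x
n=shot('wrist');o=env.observe();R=o['tool_rot'];p=o['position']
zf=p[2]-.0072
for u,v in ((130+207/2.4,150+190/2.4),(130+412/2.4,150+190/2.4),(130+309/2.4,150+107/2.4),(130+309/2.4,150+95/2.4)):
    print((R.T@(onz(n,u,v,zf)-p)*1000).round(1))
tgt=np.array([.5867,.0663])
ang=np.degrees(np.arctan2(R[1,0],R[0,0]));print('tool x angle',ang)
E
```

```text
0.0205 -15 -17.13 width 30.4093
0.0205 165 166.33 width 31.003511
0.022 -15 -17.2 width 28.06144
0.022 165 166.17 width 28.418343
0.0235 -15 -16.92 width 26.444006
0.0235 165 166.07 width 26.561926
[  3.8 -25.7   7.2]
[ 3.7 25.2  7.2]
[25.2 -0.3  7.3]
[28.2 -0.3  7.3]
tool x angle 134.68536366620685
```

```bash
python3 - <<'E'
from h import *
from scipy.optimize import least_squares
n=shot('wrist');o=env.observe();R=o['tool_rot'];p=o['position']
g=cv2.GaussianBlur(n['color'],(0,0),.7).max(2).astype(float)
L=[]
for v in range(196,234):
    for sgn in(-1,1):
        us=np.arange(259,259+sgn*60,sgn);x=g[v,us];
        k=np.where(x>70)[0]
        if v<199 and 0: continue
        if len(k) and k[0]>8:
            i=k[0];f=(70-x[i-1])/(x[i]-x[i-1]);L.append((us[i-1]+sgn*f+.0,v))
L=np.array(L);print(L[:6],L[-4:])
def res(q,fixr=True):
    P=[]
    for u,v in L:
        a=R.T@(onz(n,u,v,p[2]-q[2])-p);P.append(np.hypot(a[0]-q[0],a[1]-q[1])-.027)
    return P
for b in (None,.0072,.0122):
    if b is None: r=least_squares(res,[0,0,.0072],loss='soft_l1',f_scale=.0005)
    else: r=least_squares(lambda q:res([q[0],q[1],b]),[0,0],loss='soft_l1',f_scale=.0005)
    print(b,r.x*1000,np.std(r.fun)*1000)
E
```

```text
[[241.25       196.        ]
 [275.2        196.        ]
 [239.36363636 197.        ]
 [277.         197.        ]
 [237.61538462 198.        ]
 [278.71428571 198.        ]] [[244.         232.        ]
 [271.04166667 232.        ]
 [243.91666667 233.        ]
 [271.16       233.        ]]
None [  42.5794041    -0.60047439 -142.43406557] 1.563991237316201e-11
0.0072 [-1.9815672  -0.58054764] 7.483875595513409
0.0122 [-2.89364431 -0.56988266] 7.652136970270488
```

```bash
python3 - <<'E'
from h import *
from scipy.optimize import least_squares
n=shot('wrist');o=env.observe();R=o['tool_rot'];p=o['position']
g=cv2.GaussianBlur(n['color'],(0,0),.7)[:,:,2].astype(float)
L=[]
for v in range(195,222):
    for sgn in(-1,1):
        us=np.arange(259,259+sgn*60,sgn);x=g[v,us];k=np.where(x>55)[0]
        i=k[0];f=(55-x[i-1])/(x[i]-x[i-1]);L.append((us[i-1]+sgn*f,v))
L=np.array(L);print(L[::6].tolist())
for b in (.0072,.0122,None):
    def res(q):
        z=b or q[2]
        A=np.array([R.T@(onz(n,u,v,p[2]-z)-p) for u,v in L]);return np.hypot(A[:,0]-q[0],A[:,1]-q[1])-.027
    r=least_squares(res,[0,0,.0072],loss='soft_l1',f_scale=.0005,x_scale=.01)
    print(b,r.x*1000,np.std(r.fun)*1000,np.mean(r.fun)*1000)
E
```

```text
Traceback (most recent call last):
IndexError: index 0 is out of bounds for axis 0 with size 0
```

```bash
python3 - <<'E'
from h import *
from scipy.optimize import least_squares
n=shot('wrist');o=env.observe();R=o['tool_rot'];p=o['position']
g=cv2.GaussianBlur(n['color'],(0,0),.7).max(2).astype(float)
L=[]
for v in range(195,222):
    for sgn in(-1,1):
        us=np.arange(259,259+sgn*60,sgn);x=g[v,us];k=np.where(x>65)[0]
        if len(k)==0: continue
        i=k[0];f=(65-x[i-1])/(x[i]-x[i-1]);L.append((us[i-1]+sgn*f,v))
L=np.array(L);print(L[::6].round(1).tolist())
for b in (.0072,.0122,None):
    def res(q):
        z=b or q[2]
        A=np.array([R.T@(onz(n,u,v,p[2]-z)-p) for u,v in L]);return np.hypot(A[:,0]-q[0],A[:,1]-q[1])-.027
    r=least_squares(res,[0,0,.0072],loss='soft_l1',f_scale=.0005,x_scale=.01)
    print(b,r.x*1000,np.std(r.fun)*1000,np.mean(r.fun)*1000)
E
```

```text
[[244.3, 195.0], [238.0, 198.0], [233.1, 201.0], [228.9, 204.0], [226.3, 207.0], [223.9, 210.0], [221.3, 213.0], [220.5, 216.0], [219.6, 219.0]]
0.0072 [-1.52762074 -0.57778885  7.2       ] 0.5916081570256874 -0.17936103191773312
0.0122 [-2.66982826 -0.56678079  7.2       ] 0.410904001739241 -0.12504434133134895
None [-4.64054518 -0.51874449 21.1021438 ] 0.15016300673402797 0.00028258782997513674
```

```bash
python3 -m crank '[0.5,1.257,2.721,0,0, 0.5,1.257,2.721,0,0, 0.5,1.257,2.721,0,0, 0.5,1.257,2.721,0,0, 0.5,1.257,2.721,0,0, 0.5,1.257,2.721,0,0, 0.5,1.257,2.721,0,0, 0.5,1.257,2.721,0,0]' 80
python3 -m crank '[0.5,1.257,2.721,0,0, 0.5,1.257,2.721,0,0, 0.5,1.257,2.721,0,0, 0.5,1.257,2.721,0,0, 0.5,0,0,0,-0.12, 0.5,0,0,0,-0.12, 0.5,0,0,0,-0.12, 0.5,0,0,0,-0.12]'
python3 -m crank '[0.5,0,0,1.5,-0.042, 0.5,0,0,2,0, 0.5,0,0,2,0, 0.5,0,0,2,0, 0.5,0,0,1.5,0, 0.5,0,0,0.5,0, 0.5,0,0,0,0, 0.5,0,0,0,0]'
python3 - <<'E'
from h import *
w=shot('wrist');s=shot('side');c=shot('scene');o=env.observe();R=o['tool_rot'];print(o['position'],R.round(3).tolist(),np.degrees(np.arctan2(R[1,0],R[0,0])),o['ft_force'],o['grip_width'],o['q'].round(1))
I=np.clip(w['color'][100:290,140:380].astype(float)*1.6,0,255).astype(np.uint8)
I=cv2.resize(I,None,fx=2,fy=2,interpolation=cv2.INTER_CUBIC)
f=lambda k:cv2.resize(k,(300,300),interpolation=cv2.INTER_CUBIC)
u,v=proj(s,[.587,.066,.09]).astype(int);a,b=proj(c,[.587,.066,.09]).astype(int)
J=cv2.vconcat([f(s['color'][v-45:v+45,u-45:u+45]),f(c['color'][b-45:b+45,a-45:a+45])])
I=cv2.copyMakeBorder(I,0,600-I.shape[0],0,0,0)
cv2.imwrite('pics/hover.png',cv2.cvtColor(cv2.hconcat([I,J]),cv2.COLOR_RGB2BGR))
E
```

```text
time_s: 5.8
position: [0.5428, -0.0443, 0.2188]
tool_rot: [[-0.703, 0.711, -0.001], [0.711, 0.703, 0.0], [0.001, -0.0, -1.0]]
ft_force: [1.2, -0.6, -1.4]
grip_width: 0.0104
gripper_force: 82.7
time_s: 6.47
position: [0.5845, 0.0667, 0.2185]
tool_rot: [[-0.954, 0.3, -0.001], [0.3, 0.954, 0.0], [0.001, -0.0, -1.0]]
ft_force: [-0.6, -0.3, -1.9]
grip_width: 0.0105
gripper_force: 82.7
time_s: 7.13
position: [0.5849, 0.0664, 0.1247]
tool_rot: [[-0.964, 0.266, 0.0], [0.266, 0.964, -0.0], [-0.0, 0.0, -1.0]]
ft_force: [0.5, 0.2, -1.3]
grip_width: 0.0108
gripper_force: 82.8
[0.585124   0.06646556 0.12538968] [[-0.964, 0.266, 0.002], [0.266, 0.964, -0.0], [-0.002, 0.0, -1.0]] 164.60296793346777 [-0.01697678 -0.04488304 -0.86021199] 0.010526268889829929 [ -5.   30.9  77.4   0.   71.6 -79.6]
```

View pics/hover.png

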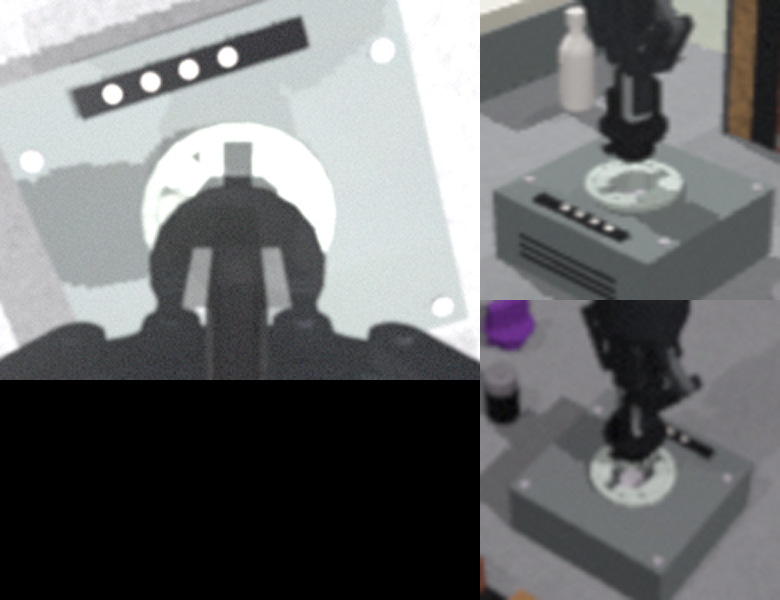

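The hover view shows the slot at (238,160) straight ahead of the lug, with flange (150–326) and rim (143–335) concentric left to right. Next I check the offset along tool x.

```bash
python3 - <<'E'
from h import *
from scipy.optimize import least_squares
n=shot('wrist');o=env.observe();R=o['tool_rot'];p=o['position']
G=cv2.GaussianBlur(n['color'],(0,0),.7).max(2).astype(float)
def fit(L,z,rad,fr=False):
    L=np.array(L)
    A=np.array([R.T@(onz(n,u,v,z)-p) for u,v in L])
    f=lambda q:np.hypot(A[:,0]-q[0],A[:,1]-q[1])-(q[2] if fr else rad)
    r=least_squares(f,[0,0,rad],loss='soft_l1',f_scale=.0005,x_scale=.01);return (r.x*1000).round(2),len(L),r.fun.std()*1000
print(proj(n,[*p[:2],.066]))
# flange: dark -> brighter going outward, rows 195..222
uc=259
for th in (45,55,65):
    L=[]
    for v in range(196,222):
        for s in(-1,1):
            us=np.arange(uc,uc+s*60,s);x=G[v,us];k=np.where(x>th)[0]
            if len(k) and k[0]>6: i=k[0];L.append((us[i-1]+s*(th-x[i-1])/(x[i]-x[i-1]),v))
    print('flange',th,fit(L,p[2]-.0122,.027),fit(L,p[2]-.0122,.027,True))
# rim outward-in: bright vs grey gradient, along image rays from (258,205)
L=[]
for a in np.radians(np.arange(200,341,4)):
    rr=np.arange(25,62,.25);u=258.7+rr*np.cos(a);v=208+rr*np.sin(a)
    x=cv2.remap(G.astype(np.float32),u.astype(np.float32)[None],v.astype(np.float32)[None],1)[0]
    d=np.gradient(cv2.GaussianBlur(x[None],(0,0),3)[0])
    k=np.where(x>150)[0]
    if len(k):
        i=k[-1]; j=max(0,i-6)+np.argmin(d[max(0,i-6):i+14]); L.append((u[j],v[j]))
print('rim',fit(L,.067,.038),fit(L,.067,.038,True)); print(np.array(L)[::5].round(0).tolist())
E
```

```text
[258.39347431 206.61905269]
flange 45 (array([-12.54,  -3.34,  27.  ]), 36, np.float64(2.5991597563149074)) (array([ 1.86, -4.41, 14.68]), 36, np.float64(2.4082655994790536))
flange 55 (array([-3.32, -0.36, 27.  ]), 52, np.float64(0.5017435573853753)) (array([-0.72, -0.36, 25.19]), 52, np.float64(0.18277492625996108))
flange 65 (array([-2.88, -0.38, 27.  ]), 52, np.float64(0.4194222147864662)) (array([-0.78, -0.37, 25.56]), 52, np.float64(0.17601374256730432))
rim (array([-1.69,  0.06, 38.  ]), 36, np.float64(0.208346848114526)) (array([-1.  ,  0.07, 37.42]), 36, np.float64(0.15461231157528676))
[[213.0, 191.0], [222.0, 177.0], [235.0, 167.0], [250.0, 161.0], [267.0, 161.0], [282.0, 167.0], [295.0, 177.0], [304.0, 192.0]]
```

```bash
python3 -m crank '[0.5,0.05,0.03,0.6,0, 0.5,0,0,0.6,0, 0.5,0,0,0.5,0, 0.5,0,0,0.3,0, 0.5,0,0,0.1,0, 0.5,0,0,0,0, 0.5,0,0,0,0, 0.5,0,0,0,0]'
python3 -m crank '[0.5,0,0,0.05,0, 0.5,0,0,0.05,0, 0.5,0,0,0.05,0, 0.5,0,0,0.05,0, 0.5,0,0,0.05,0, 0.5,0,0,0.05,0, 0.5,0,0,0,0, 0.5,0,0,0,0]'
```

```text
time_s: 8.0
position: [0.5844, 0.0669, 0.1035]
tool_rot: [[-0.964, 0.266, 0.0], [0.266, 0.964, -0.0], [-0.0, 0.0, -1.0]]
ft_force: [0.0, -0.2, -1.4]
grip_width: 0.0106
gripper_force: 82.7
time_s: 8.67
position: [0.5842, 0.0669, 0.1003]
tool_rot: [[-0.964, 0.266, -0.0], [0.266, 0.964, -0.0], [0.0, -0.0, -1.0]]
ft_force: [-0.1, 0.2, -1.4]
grip_width: 0.0103
gripper_force: 82.7
```

```bash
python3 -m crank '[0.5,0,0,0.05,0, 0.5,0,0,0.05,0, 0.5,0,0,0.05,0, 0.5,0,0,0,0, 0.5,0,0,0,0, 0.5,0,0,0,0, 0.5,0,0,0,0, 0.5,0,0,0,0]'
```

```text
time_s: 9.33
position: [0.5843, 0.0669, 0.0989]
tool_rot: [[-0.964, 0.266, 0.0], [0.266, 0.964, -0.0], [-0.0, 0.0, -1.0]]
ft_force: [-0.3, 0.8, -1.1]
grip_width: 0.0106
gripper_force: 82.7
```

```bash
python3 -m crank '[0.5,0,0,0.05,0, 0.5,0,0,0.05,0, 0.5,0,0,0.05,0, 0.5,0,0,0.05,0, 0.5,0,0,0,0, 0.5,0,0,0,0, 0.5,0,0,0,0, 0.5,0,0,0,0]'
```

```text
time_s: 10.0
position: [0.5842, 0.0669, 0.0968]
tool_rot: [[-0.964, 0.266, 0.0], [0.266, 0.964, -0.0], [-0.0, -0.0, -1.0]]
ft_force: [-0.2, 0.1, -1.6]
grip_width: 0.0104
gripper_force: 82.7
```

```bash
python3 -m crank '[0.5,0,0,0.05,0, 0.5,0,0,0.05,0, 0.5,0,0,0.05,0, 0.5,0,0,0.05,0, 0.5,0,0,0,0, 0.5,0,0,0,0, 0.5,0,0,0,0, 0.5,0,0,0,0]'
```

```text
time_s: 10.67
position: [0.5842, 0.0669, 0.0948]
tool_rot: [[-0.964, 0.266, -0.0], [0.266, 0.964, -0.0], [-0.0, -0.0, -1.0]]
ft_force: [-0.7, 0.2, -1.6]
grip_width: 0.0107
gripper_force: 82.7
```

```bash
python3 -m crank '[0.5,0,0,0.05,0, 0.5,0,0,0.05,0, 0.5,0,0,0.05,0, 0.5,0,0,0.05,0, 0.5,0,0,0,0, 0.5,0,0,0,0, 0.5,0,0,0,0, 0.5,0,0,0,0]'
```

```text
time_s: 11.33
position: [0.5842, 0.0669, 0.0928]
tool_rot: [[-0.964, 0.266, -0.0], [0.266, 0.964, -0.0], [0.0, -0.0, -1.0]]
ft_force: [-0.4, 0.6, -1.3]
grip_width: 0.0107
gripper_force: 82.7
```

```bash
python3 -m crank '[0.5,0,0,0.05,0, 0.5,0,0,0.05,0, 0.5,0,0,0.05,0, 0.5,0,0,0.05,0, 0.5,0,0,0,0, 0.5,0,0,0,0, 0.5,0,0,0,0, 0.5,0,0,0,0]'
```

```text
time_s: 12.0
position: [0.5842, 0.0669, 0.0909]
tool_rot: [[-0.964, 0.266, 0.0], [0.266, 0.964, -0.0], [-0.0, -0.0, -1.0]]
ft_force: [0.1, -0.6, -2.2]
grip_width: 0.0105
gripper_force: 82.7
```

```bash
python3 -m crank '[0.5,0,0,0.05,0, 0.5,0,0,0.05,0, 0.5,0,0,0.05,0, 0.5,0,0,0.05,0, 0.5,0,0,0.05,0, 0.5,0,0,0.05,0, 0.5,0,0,0,0, 0.5,0,0,0,0]'
```

```text
time_s: 12.67
position: [0.5842, 0.0669, 0.0878]
tool_rot: [[-0.964, 0.266, 0.0], [0.266, 0.964, 0.0], [-0.0, 0.0, -1.0]]
ft_force: [-0.3, -0.1, -0.7]
grip_width: 0.0107
gripper_force: 82.8
```

```bash
python3 -m crank '[0.5,0,0,0.05,0, 0.5,0,0,0.05,0, 0.5,0,0,0.05,0, 0.5,0,0,0.05,0, 0.5,0,0,0,0, 0.5,0,0,0,0, 0.5,0,0,0,0, 0.5,0,0,0,0]'
```

```text
time_s: 13.33
position: [0.5843, 0.0669, 0.0859]
tool_rot: [[-0.964, 0.266, 0.0], [0.266, 0.964, -0.0], [-0.0, 0.0, -1.0]]
ft_force: [-0.6, 0.2, 1.7]
grip_width: 0.0102
gripper_force: 83.1
```

```bash
python3 -m crank '[0.5,0,0,0.08,0, 0.5,0,0,0.08,0, 0.5,0,0,0.08,0, 0.5,0,0,0.08,0, 0.5,0,0,0.08,0, 0.5,0,0,0.08,0, 0.5,0,0,0,0, 0.5,0,0,0,0]'
```

```text
time_s: 14.0
position: [0.5843, 0.0669, 0.0812]
tool_rot: [[-0.964, 0.266, 0.0], [0.266, 0.964, -0.0], [-0.0, 0.0, -1.0]]
ft_force: [-1.6, -0.1, 5.0]
grip_width: 0.0104
gripper_force: 83.7
```

```bash
python3 -m crank '[0.5,0,0,0.05,0, 0.5,0,0,0.05,0, 0.5,0,0,0.04,0, 0.5,0,0,0,0, 0.5,0,0,0,0, 0.5,0,0,0,0, 0.5,0,0,0,0, 0.5,0,0,0,0]'; python3 -c "
from h import *
o=env.observe();print(o['ft_force'],o['wrist_torque'],o['position'])"
```

```text
time_s: 14.67
position: [0.5843, 0.0669, 0.0799]
tool_rot: [[-0.964, 0.266, 0.0], [0.266, 0.964, -0.0], [-0.0, 0.0, -1.0]]
ft_force: [-2.3, 0.9, 5.8]
grip_width: 0.0103
gripper_force: 83.8
[-2.25861236  0.86484837  5.78769963] [ 0.06310254  0.30459057 -0.00656796] [0.58426055 0.06689822 0.07990234]
```

```bash
python3 -m crank '[0.5,0.03,0,0.05,0, 0.5,0.02,0,0.05,0, 0.5,0,0,0,0, 0.5,0,0,0,0, 0.5,0,0,0,0.03, 0.5,0,0,0,0.03, 0.5,0,0,0,0, 0.5,0,0,0,0]';  python3 -c "
from h import *
o=env.observe();print(o['ft_force'],o['wrist_torque'],o['position'],o['tool_rot'][:,0])"
```

```text
time_s: 15.33
position: [0.5844, 0.067, 0.0792]
tool_rot: [[-0.946, 0.323, 0.002], [0.323, 0.946, -0.0], [-0.002, 0.001, -1.0]]
ft_force: [-0.2, -0.2, 7.4]
grip_width: 0.0103
gripper_force: 83.9
[-0.23993327 -0.16493639  7.38906013] [ 0.06026557  0.05131457 -0.03740625] [0.58436825 0.06698577 0.07921114] [-0.94636005  0.32310849 -0.00188343]
```

```bash
python3 -m crank '[0.5,0,0.006,0,0.04, 0.5,0,0.006,0,0.04, 0.5,0,0.006,0,0.04, 0.5,0,0.006,0,0.04, 0.5,0,0.006,0,0.04, 0.5,0,0.006,0,0.04, 0.5,0,0,0,0, 0.5,0,0,0,0]';  python3 -c "
from h import *
o=env.observe();R=o['tool_rot'];print(R.T@o['ft_force'],o['wrist_torque'],o['position'],np.degrees(np.arctan2(R[1,0],R[0,0])))"
```

```text
time_s: 16.0
position: [0.5847, 0.0673, 0.0792]
tool_rot: [[-0.842, 0.539, 0.002], [0.539, 0.842, -0.0], [-0.002, 0.001, -1.0]]
ft_force: [0.9, -0.5, 6.7]
grip_width: 0.0108
gripper_force: 83.9
[-1.03738428  0.0434602  -6.67270603] [-0.0294868  -0.08200514 -0.04348759] [0.58470587 0.06726454 0.07922766] 147.39527930284777
```

```bash
python3 -m crank '[0.5,0,0.008,0,0.06, 0.5,0,0.008,0,0.06, 0.5,0,0.008,0,0.06, 0.5,0,0.008,0,0.06, 0.5,0,0.008,0,0.06, 0.5,0,0.008,0,0.06, 0.5,0,0,0,0, 0.5,0,0,0,0]';  python3 -c "
from h import *
o=env.observe();R=o['tool_rot'];print(R.T@o['ft_force'],o['wrist_torque'],o['position'],np.degrees(np.arctan2(R[1,0],R[0,0])))"
```

```text
time_s: 16.67
position: [0.585, 0.0676, 0.0793]
tool_rot: [[-0.598, 0.801, 0.002], [0.801, 0.598, -0.0], [-0.002, 0.002, -1.0]]
ft_force: [0.7, 0.3, 6.2]
grip_width: 0.0106
gripper_force: 83.9
[-0.17399448  0.80746222 -6.16753817] [-0.0257611  -0.03632866 -0.07254582] [0.5850292  0.06760141 0.07925694] 126.76190636769729
```

```bash
python3 -m crank '[0.5,0,0.008,0,0.06, 0.5,0,0.008,0,0.06, 0.5,0,0.008,0,0.06, 0.5,0,0.008,0,0.06, 0.5,0,0.008,0,0.06, 0.5,0,0.008,0,0.06, 0.5,0,0,0,0, 0.5,0,0,0,0]';  python3 -c "
from h import *
o=env.observe();R=o['tool_rot'];print(R.T@o['ft_force'],o['wrist_torque'],o['position'],np.degrees(np.arctan2(R[1,0],R[0,0])))"
```

```text
time_s: 17.33
position: [0.5854, 0.0678, 0.0793]
tool_rot: [[-0.278, 0.961, 0.002], [0.961, 0.278, -0.0], [-0.001, 0.002, -1.0]]
ft_force: [-0.3, 0.4, 7.5]
grip_width: 0.0106
gripper_force: 83.9
[ 0.5034162  -0.13151543 -7.52714895] [-0.06315567 -0.08092975 -0.04924294] [0.58542685 0.06782293 0.07926215] 106.13531299738953
```

```bash
python3 -m crank '[0.5,0,0.006,0,0.05, 0.5,0,0.006,0,0.05, 0.5,0,0.006,0,0.05, 0.5,0,0.006,0,0.04, 0.5,0,0.006,0,0.04, 0.5,0,0.004,0,0.03, 0.5,0,0,0,0, 0.5,0,0,0,0]';  python3 -c "
from h import *
o=env.observe();R=o['tool_rot'];print(R.T@o['ft_force'],o['wrist_torque'],o['position'],np.degrees(np.arctan2(R[1,0],R[0,0])))"
```

```text
time_s: 18.0
position: [0.5857, 0.0679, 0.0792]
tool_rot: [[-0.022, 1.0, 0.002], [1.0, 0.022, -0.0], [-0.0, 0.002, -1.0]]
ft_force: [1.0, -0.4, 5.7]
grip_width: 0.0106
gripper_force: 83.9
[-0.42338549  1.04801376 -5.69815374] [-0.0213858   0.02645334 -0.04132247] [0.58574539 0.06785158 0.07923429] 91.24727555848052
```

```bash
python3 -m crank '[0.5,0,0.003,0,0.02, 0.5,0,0.003,0,0.02, 0.5,0,0.003,0,0.02, 0.5,0,0.003,0,0.02, 0.5,0,0,0,0, 0.5,0,0,0,0, 0.5,0,0,0,0, 0.5,0,0,0,0]';  python3 -c "
from h import *
o=env.observe();R=o['tool_rot'];print(R.T@o['ft_force'],o['wrist_torque'],o['position'],np.degrees(np.arctan2(R[1,0],R[0,0])))"
```

```text
time_s: 18.67
position: [0.5859, 0.0679, 0.0792]
tool_rot: [[0.058, 0.998, 0.002], [0.998, -0.058, -0.0], [-0.0, 0.002, -1.0]]
ft_force: [-1.2, 0.4, 6.5]
grip_width: 0.0103
gripper_force: 83.9
[ 0.32812111 -1.24349204 -6.51174682] [-0.04194472  0.02581464 -0.02924933] [0.58585317 0.06787431 0.07923014] 86.67420817830713
```

```bash
python3 -m crank '[0.5,0,0.002,0,0.015, 0.5,0,0.002,0,0.015, 0.5,0,0.002,0,0.01, 0.5,0,0,0,0.01, 0.5,0,0,0,0, 0.5,0,0,0,0, 0.5,0,0,0,0, 0.5,0,0,0,0]';  python3 -c "
from h import *
o=env.observe();R=o['tool_rot'];print(R.T@o['ft_force'],o['wrist_torque'],o['position'],np.degrees(np.arctan2(R[1,0],R[0,0])))"
```

```text
time_s: 19.33
position: [0.5861, 0.0678, 0.0793]
tool_rot: [[0.108, 0.994, 0.003], [0.994, -0.108, -0.0], [-0.0, 0.003, -1.0]]
ft_force: [0.6, -1.4, 5.4]
grip_width: 0.0106
gripper_force: 83.8
[-1.31741192  0.80016783 -5.36291572] [ 0.00036334 -0.07046216  0.07105901] [0.58605343 0.06780351 0.07925615] 83.81342034133262
```

```bash
python3 -m crank '[0.5,0,0,0,0.01, 0.5,0,0,0,0.01, 0.5,0,0,0,0.01, 0.5,0,0,0,0, 0.5,0,0,0,0, 0.5,0,0,0,0, 0.5,0,0,0,0, 0.5,0,0,0,0]';  python3 -c "
from h import *
o=env.observe();R=o['tool_rot'];print(R.T@o['ft_force'],o['wrist_torque'],o['position'],np.degrees(np.arctan2(R[1,0],R[0,0])))"
```

```text
time_s: 20.0
position: [0.5865, 0.0676, 0.0793]
tool_rot: [[0.138, 0.99, 0.004], [0.99, -0.138, -0.001], [-0.0, 0.004, -1.0]]
ft_force: [3.8, -0.9, 4.6]
grip_width: 0.0104
gripper_force: 83.7
[-0.38878776  3.91962813 -4.55789256] [-0.20311044 -0.86070229  0.16756371] [0.58652024 0.06763778 0.07926312] 82.09593752882796
```

It met its stop at about 82°. I'll back off a little and ease up.

```bash
python3 -m crank '[0.5,0,0,0,-0.02, 0.5,0,0,0,-0.015, 0.5,0,0,0,0, 0.5,0,0,-0.05,0, 0.5,0,0,-0.05,0, 0.5,0,0,-0.05,0, 0.5,0,0,0,0, 0.5,0,0,0,0]';  python3 -c "
from h import *
o=env.observe();R=o['tool_rot'];print(R.T@o['ft_force'],o['wrist_torque'],o['position'],np.degrees(np.arctan2(R[1,0],R[0,0])))"
```

```text
time_s: 20.67
position: [0.5861, 0.0678, 0.0806]
tool_rot: [[0.103, 0.995, 0.003], [0.995, -0.103, -0.0], [-0.0, 0.003, -1.0]]
ft_force: [3.5, -0.7, 5.6]
grip_width: 0.0104
gripper_force: 83.8
[-0.31019886  3.59785532 -5.6095403 ] [-0.12628806 -0.56091614  0.02325707] [0.58609831 0.06778935 0.0806359 ] 84.09041470672548
```

```bash
python3 -m crank '[0.5,0,0,-0.05,0, 0.5,0,0,-0.05,0, 0.5,0,0,-0.05,0, 0.5,0,0,0,0, 0.5,0,0,0,0, 0.5,0,0,0,0, 0.5,0,0,0,0, 0.5,0,0,0,0]';  python3 -c "
from h import *
o=env.observe();R=o['tool_rot'];print(R.T@o['ft_force'],o['wrist_torque'],o['position'],np.degrees(np.arctan2(R[1,0],R[0,0])))"
```

```text
time_s: 21.33
position: [0.5859, 0.0679, 0.0819]
tool_rot: [[0.103, 0.995, 0.002], [0.995, -0.103, -0.0], [-0.0, 0.002, -1.0]]
ft_force: [4.7, -0.3, 5.3]
grip_width: 0.0106
gripper_force: 83.7
[ 0.18357963  4.68021621 -5.2791239 ] [-0.17678973 -0.94715253  0.08214191] [0.58585504 0.06786424 0.0819432 ] 84.09845898629209
```

```bash
python3 -m crank '[0.5,0,0.03,0,0, 0.5,0,0.02,-0.05,0, 0.5,0,0,-0.05,0, 0.5,0,0,0,0, 0.5,0,0,0,0, 0.5,0,0,0,0, 0.5,0,0,0,0, 0.5,0,0,0,0]';  python3 -c "
from h import *
o=env.observe();R=o['tool_rot'];print(R.T@o['ft_force'],o['wrist_torque'],o['position'],np.degrees(np.arctan2(R[1,0],R[0,0])))"
```

```text
time_s: 22.0
position: [0.5859, 0.0679, 0.0826]
tool_rot: [[0.103, 0.995, 0.001], [0.995, -0.103, -0.0], [-0.0, 0.001, -1.0]]
ft_force: [3.8, -1.9, 4.2]
grip_width: 0.0103
gripper_force: 83.3
[-1.4692699   4.02005651 -4.16758736] [-0.22979746 -0.96595182  0.09101568] [0.58586594 0.06786133 0.08261216] 84.10039370237975
```

```bash
python3 -m crank '[0.5,0,0.02,-0.04,0, 0.5,0,0,-0.04,0, 0.5,0,0,-0.04,0, 0.5,0,0,0,0, 0.5,0,0,0,0, 0.5,0,0,0,0, 0.5,0,0,0,0, 0.5,0,0,0,0]';  python3 -c "
from h import *
o=env.observe();R=o['tool_rot'];print(R.T@o['ft_force'],o['wrist_torque'],o['position'],np.degrees(np.arctan2(R[1,0],R[0,0])))"
```

```text
time_s: 22.67
position: [0.5859, 0.0678, 0.0833]
tool_rot: [[0.103, 0.995, -0.0], [0.995, -0.103, -0.0], [-0.0, -0.0, -1.0]]
ft_force: [5.6, -1.2, -1.1]
grip_width: 0.0104
gripper_force: 82.6
[-0.61218533  5.70515708  1.09060575] [-0.2756215  -1.17789397  0.04761828] [0.58586759 0.06784975 0.08330627] 84.09587356420457
```

The upward force has gone and the height matches locked (32 mm). Releasing.

```bash
python3 -m crank '[1.4,0,0,0,0, 1.8,0,0,0,0, 2.4,0,0,0,0, 3,0,0,0,0, 3.5,0,0,0,0, 3.5,0,0,0,0, 3.5,0,0,0,0, 3.5,0,0,0,0]' 40;  python3 -c "
from h import *
o=env.observe();R=o['tool_rot'];print(R.T@o['ft_force'],o['wrist_torque'],o['position'],np.degrees(np.arctan2(R[1,0],R[0,0])))"
python3 -m crank '[3.5,0,0,-0.5,0, 3.5,0,0,-1,0, 3.5,0,0,-2,0, 3.5,0,0,-3,0, 3.5,0,0,-3,0, 3.5,0,0,-3,0, 3.5,0,0,-2,0, 3.5,0,0,-1,0]'
python3 -m crank '[3.5,-3,0,0,0, 3.5,-2,0,0,0, 3.5,0,0,0,0, 3.5,0,0,0,0, 3.5,0,0,0,0, 3.5,0,0,0,0, 3.5,0,0,0,0, 3.5,0,0,0,0]'
python3 - <<'E'
from h import *
w=shot('wrist');s=shot('side');c=shot('scene');o=env.observe();print(o['ft_force'])
I=np.clip(w['color'].astype(float)*1.5,0,255).astype(np.uint8)
u,v=proj(w,[.587,.066,.09]).astype(int);print(u,v)
f=lambda k:cv2.resize(k,(300,300),interpolation=cv2.INTER_CUBIC)
I=cv2.resize(np.clip(w['color'].astype(float)*2,0,255).astype(np.uint8)[max(v-70,0):v+70,u-60:u+60],(500,583),interpolation=cv2.INTER_CUBIC)
I=cv2.copyMakeBorder(I,0,17,0,0,0)
u,v=proj(s,[.587,.066,.09]).astype(int);a,b=proj(c,[.587,.066,.09]).astype(int)
J=cv2.vconcat([f(s['color'][v-45:v+45,u-45:u+45]),f(c['color'][b-45:b+45,a-45:a+45])])
cv2.imwrite('pics/end.png',cv2.cvtColor(cv2.hconcat([I,J]),cv2.COLOR_RGB2BGR))
E
```

```text
time_s: 23.33
position: [0.5857, 0.0679, 0.0838]
tool_rot: [[0.103, 0.995, -0.0], [0.995, -0.103, 0.0], [0.0, -0.0, -1.0]]
ft_force: [0.4, -1.3, 0.2]
grip_width: 0.035
gripper_force: 0.0
[-1.247274    0.53972316 -0.17481117] [-0.01609488 -0.00914352  0.02790601] [0.58573366 0.0679168  0.08380477] 84.09768354723444
time_s: 24.0
position: [0.5865, 0.0679, 0.243]
tool_rot: [[0.103, 0.995, 0.006], [0.995, -0.103, -0.0], [0.0, 0.006, -1.0]]
ft_force: [-0.2, -0.3, 0.4]
grip_width: 0.0348
gripper_force: 0.0
time_s: 24.67
position: [0.5807, 0.0188, 0.2387]
tool_rot: [[0.102, 0.995, -0.0], [0.995, -0.102, 0.0], [0.0, -0.0, -1.0]]
ft_force: [0.2, 0.6, 0.3]
grip_width: 0.0355
gripper_force: 0.0
[-1.04259794 -0.4244515   0.12114644]
260 135
```

View pics/end.png

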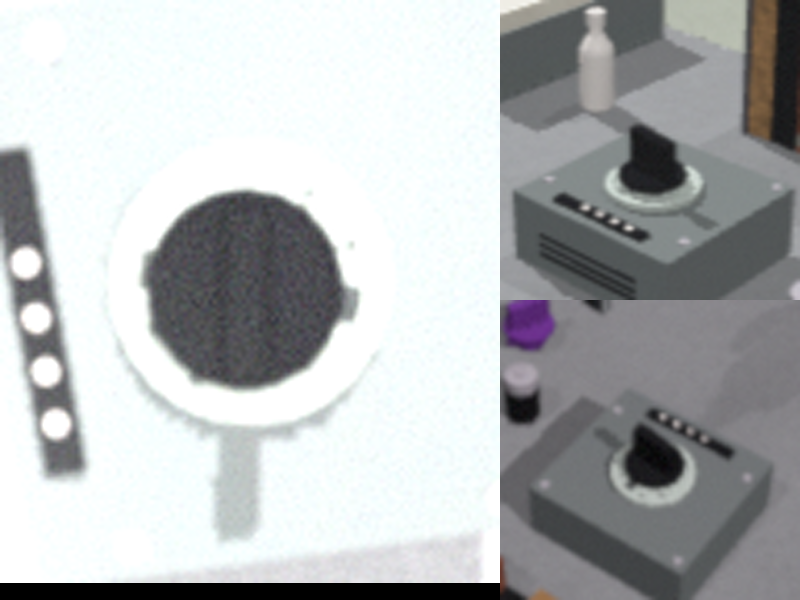

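The cap sits level in the collar with its wing (245,290) turned about 80° from the slots, seen empty at (148,270) and (347,305). The height where the spring force vanished matches the locked notch, so I'm handing in.

```bash
python3 -c "
from rig import env
print(env.close_job())"
```

```text
the job is handed in; nothing more can be done
None
```

The black cover is in the collar, turned clockwise about 80° until it met its stop, and eased up into its notches at the expected locked height; it is released and the job handed in at about 25 s, though the hand-in gave no verdict.

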